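# Unclip the keeper and hold the cam lift at full height

## Task

Pull the aluminium keeper straight up off the rail of the stone carver's cam lift, against its sprung catch, and put it in the steel tray. Then take the lever by its handle bar, swing it up until it stands straight up, where the cam lifts the stone highest, without carrying it over the top to the far side, and finish while still holding it there, because it falls back if let go. Leave the other things on the bench where they are.

Things in the scene. Friction and masses are not known exactly. Their poses are not given: they have to be found in the camera images.
- lift: fixed cam lift, base plate 220 (x) x 210 (y, -73 to +137) x 12 mm. Origin on the bench under the lever's shaft axis; z up, y along the shaft. The lever is at its -y side; a deck with a stone at its +y side (within x +-83, y +17 to +127, at most 127 high). In between, the rail with the keeper
- rail_top (a point): middle of the top edge of the steel rail on which the keeper sits: a wall 10 mm thick (y), 86 long (x), top 75 above the bench, small lugs 8 high at both ends; in the lift's frame (-60, -25, 75) mm; axes as the lift's. The sprung roller catch is at its +y side
- lever (a joint): lever angle about the lift's +y: 0 = level, pointing to the lift's -x; 1.571 = straight up, highest lift; beyond it the deck sinks. Stops at 0 and 2.6, starts at 0 to 0.2. Return spring 0.6 N m/rad, friction 0.4 N m: up to 11 N at the bar to raise it; let go near the top, it falls back. With the keeper on it is stopped at about 0.3
- lever_bar (a point): middle of the free part of the lever's round black handle bar, diameter 16 mm, 58 free (29 either way) along the lift's y, sticking out to -y from the end of the lever arm, 120 from the shaft axis. In the lift's frame at x = -120 cos(angle), y = -103, z = 60 + 120 sin(angle)
- lever_axis (a point): fixed point on the shaft axis, level with the middle of the bar: in the lift's frame (0, -103, 60) mm; axes as the lift's
- stone_top (a point): centre of the top of the stone (130 x 90 mm) on the deck, 115 mm above the bench with the lever level, 127 with it upright
- keeper: loose aluminium keeper, about 140 g, 88 mm high: a saddle 40 long (x), 23 over its cheeks (y), astride the rail, with a tongue at 37 to 49 high reaching to y -57 over the lever arm and a tab on top. Origin midway between the feet of the cheeks, z up; clipped on: axes as the lift's, at (-60, -25, 48) mm there. It can stand on its cheeks
- keeper_tab (a point): in the keeper's gripping tab, 14 mm thick (x), 30 wide (y), 49 to 88 high over the keeper's origin; this point is 72 above that origin, 16 below the tab's top; axes as the keeper's. A straight upward pull of some 8 to 15 N frees it from the catch within the first 12 mm; after 40 it is clear of rail and lugs
- tray: fixed open dark steel tray 160 (x) x 130 (y) x 35 mm high, walls and floor 5; origin under its centre, top of its floor 5 above it
- mallet: bystander, loose: standing round carver's mallet, pale head diameter 100, handle up, 212 tall; origin under its head (mm)
- flat_chisel: bystander, loose: lying steel chisel with a flat 24 wide blade, 200 long, 16 high; origin under its middle, long axis x (mm)
- point_chisel: bystander, loose: lying steel point chisel, 200 long, 16 high; origin under its middle, long axis x (mm)
- offcut: bystander, loose: low stone offcut 85 x 60 x 35; origin under its centre (mm)
- offcut_tall: bystander, loose: upright paler stone offcut 60 x 50 x 75 high; origin under its centre (mm)
- brush: bystander, loose: wooden bench brush about 215 long, 26 high; origin near its middle, long axis x (mm)
- wax_jar: bystander, loose: amber glass jar, diameter 64, 75 tall; origin under its centre (mm)
- rule: bystander, loose: flat steel rule 30 x 240 x 5, long axis y; origin under its centre (mm)
Not all that is in view belongs to the job. Leave any purple look-alike of the keeper alone. Several things have the shape of the tray; the one meant has the colours described above.

How it is judged:
On the way, in this order (a step that is already met when the one before it is completed fails the run):
1. the keeper is held in the fingers, clear above the rail (z of keeper in the frame of lift above 0.085 m and contact force between the fingers and keeper above 1 N), for 0.1 s.
2. the keeper rests in the tray, let go (x of keeper in the frame of tray between -0.075 and 0.075 m and y of keeper in the frame of tray between -0.06 and 0.06 m and z of keeper in the frame of tray below 0.07 m and contact force between the fingers and keeper below 0.05 N and linear speed of keeper below 0.03 m/s and contact force between keeper and tray above 0.3 N), for 0.2 s.
3. the lever is held upright at the highest lift (value of joint lever between 1.4108 and 1.7308 rad and contact force between the fingers and lever above 1 N), for 0.2 s.
At the end, for the whole second after the job is handed in: The robot's fingers hold the lever (more than 1 N on it) within 0.16 rad (9 degrees) of straight up and still (under 0.1 rad/s), and the keeper lies at rest inside the tray, untouched by the fingers (all of step 2 and all of step 3 and velocity of joint lever between -0.1 and 0.1 rad/s); the arm keeps its last pose, push and grip.
It fails at once if the lever is carried over the top (more than 0.4 rad past upright) (value of joint lever above 1.9708 rad).
It fails at once if the lever is forced past the keeper while that is on the rail (value of joint lever above 0.6 rad and z of keeper in the frame of lift below 0.085 m and horizontal distance between keeper and lift below 0.1 m).
It fails at once if another thing on the bench is moved more than 30 mm (distance of any of mallet, flat_chisel, point_chisel, offcut, offcut_tall, brush, wax_jar, rule from where it was at the start of the episode above 0.03 m).
It also fails if it takes over 58 s, if anything falls off the work surface, if the arm or the gripper's body presses on something with over 40 N, if the wrist force passes 120 N, or if a joint passes its speed limit or range.

## Robot

A 6-joint arm with a two-finger parallel gripper is mounted at the origin on the work surface. World frame = base frame: x ahead of the robot, y to its left, z up, the work surface at z = 0. Lengths are in m, angles in rad, forces in N, time in s.
With the tool pointing down it reaches from about 0.35 to 0.975 m from the base axis. Payload 4.9 kg.
Tool frame: the origin (TCP) lies on the centre line of the jaws, within the pads' length; the fingertips stand manip.tcp_to_tips ahead of it and the grasp point (between the pads) is the TCP (manip.tcp_to_tips is the distance from the TCP to the fingertips, in m); y points along the fingers, z is the direction in which the jaws open and shut, and the axes are right-handed (so a half turn about y gives the same grasp; the last joint's range is limited). The gripper opens to 85 mm and grips with 20 to 120 N. Pads are 22 mm wide; open, the fingers measure 114 mm over their backs; the gripper's body (76 mm by 85 mm) begins 54 mm behind the grasp point. The pads swing forward as they close: fully open they stand 13 mm farther back than shut.
Start: joints at [1.163, 0.053, 1.613, -0, 1.476, -0.119], TCP at [0.178, 0.599, 0.25] pointing down, gripper open.
Joint ranges: [-3.01, 3.01], [-1.01, 2.22], [0.06, 2.58], [-1.02, 4.17], [0.09, 2.62], [-3.14, 3.14]. Speed limits (rad/s): [2.57, 2.57, 3.14, 3.14, 3.14, 3.14].

## Interface

Orientations are given as a unit quaternion [w, x, y, z].
In Python, from plant import manip gives the robot as it stands.
- The arm moves only by the tool apply_moves, never from a script. Its argument "moves" is a list of rows, each a list of 7 numbers: the gripper's target within -1 to 1 (shut at 1, half-way at 0, fully open at -1), then the shift along the tool's x, y, z in mm, then the turn, a rotation vector about the tool's x, y, z in degrees. A call has 1 to 20 rows; each row shifts and turns the commanded pose from where the row before left it, along the tool's axes as they then stand; what a row does not reach is not made up. A row lasts 1/10 s, in which the tool goes at most 50 mm and 8.59 degrees, less where a joint would pass 70% of its speed; a pose out of reach is approached as far as the arm can. A call with a gripper value outside its range is refused whole. The fingers move at their own pace and stop on an object; the grip force is fixed at half the most. Time passes only in rows, so rows that do not move let the fingers close. It gives the time, the measured TCP pose, the force and the opening at its end, in the units of the state.
- manip.state(): the state, without advancing time (a new reading comes with each control period).
- manip.grab_frame(name): name is "scene" or "top" or "wrist"; returns the picture (384x512x3 uint8, blue, green, red); there is no depth.
- manip.calibration(name): a dict with "mtx" (3x3 intrinsics, pixels), "T" (4x4, takes a point from camera to world coordinates); the wrist camera has in their place "T_tool_cam" (4x4, takes a point from camera to tool coordinates, whose origin is the TCP and whose axes are the tool frame's). Camera axes: x right, y down, z forward; pixel columns grow to the right and rows downward; lengths in m; the calibration is good to about 2 mm. A picture is of the moment at which its call begins: read the wrist's pose just before it. calibration takes no time and is no camera call.
- manip.job_done(): hands the job in, once; it reports no verdict.
The state is a dict: "time": time; "joint_pos": joint angles; "joint_vel": joint speeds; "joint_efforts": joint torques, N m; "tool_pos": TCP position; "tool_rot": TCP orientation; "contact_force": force on the tool from outside, world axes, zero at the start; "ft_torque": the same for the moment, N m; "gripper_width": opening from 0.0 (shut) to 1.0 (fully open).
Only numpy, scipy, OpenCV 4.12 (cv2) and the standard library are available. Lean on these libraries where they do the work, as an engineer would, in place of code of your own. Each camera call takes 0.05 s, during which the arm holds its last target. There are 200 camera calls.

## Working session

There is one attempt and no reset: what is moved stays moved. The work goes in short steps, Python scripts to look and compute and a tool call to move; the robot and the scene stay as the last step left them, time stands still between calls to the robot, and variables do not carry over. Pictures are saved under pics/ and viewed, about 8 in all and at most 12, crops included, and the job is handed in when it is done.

Besides the shell and the picture viewer there is one more tool, called after "Request:" as name(argument=value, ...), one argument or row to a line, values as JSON. apply_moves: Moves the arm, as the interface text tells. Its arguments: {"type":"object","properties":{"moves":{"type":"array","items":{"type":"array","items":{"type":"number"}}}},"required":["moves"]}

```bash
mkdir -p pics; python3 - <<'E'
from plant import manip
import cv2,numpy as np
s=manip.state();print(s['time'],s['tool_pos'],s['tool_rot'],s['gripper_width'],manip.tcp_to_tips)
for n in('scene','top'):
    cv2.imwrite(f'pics/{n}0.png',cv2.resize(manip.grab_frame(n),None,fx=1.5,fy=1.5,interpolation=cv2.INTER_CUBIC));cv2.imwrite(f'pics/{n}_raw.png',manip.grab_frame(n))
    c=manip.calibration(n);print(n,c['mtx'].round(1).tolist(),c['T'].round(3).tolist())
print(manip.calibration('wrist'))
E
```

```text
0.0 [0.17776739 0.59856816 0.24906264] [-0.69904441  0.70044735 -0.10195723  0.1015635 ] 1.00225331816306 0.019
scene [[428.0, 0.0, 261.0], [0.0, 428.0, 190.3], [0.0, 0.0, 1.0]] [[-0.664, 0.408, -0.627, 1.292], [0.747, 0.336, -0.573, 0.723], [-0.023, -0.849, -0.528, 0.743], [0.0, 0.0, 0.0, 1.0]]
top [[369.8, 0.0, 259.6], [0.0, 369.8, 196.0], [0.0, 0.0, 1.0]] [[0.024, -0.983, 0.181, 0.347], [-1.0, -0.025, -0.007, 0.043], [0.011, -0.181, -0.983, 1.09], [0.0, 0.0, 0.0, 1.0]]
{'mtx': array([[295.69460522,   0.        , 257.22656859],
       [  0.        , 295.69460522, 186.9493125 ],
       [  0.        ,   0.        ,   1.        ]]), 'T_tool_cam': array([[-2.50728893e-04,  9.56195935e-01,  2.92727296e-01,
        -7.44014499e-02],
       [ 1.12479522e-04, -2.92727277e-01,  9.56195968e-01,
        -1.22565571e-01],
       [ 9.99999962e-01,  2.72671783e-04, -3.41572758e-05,
        -4.50421485e-04],
       [ 0.00000000e+00,  0.00000000e+00,  0.00000000e+00,
         1.00000000e+00]])}
```

View pics/top0.png

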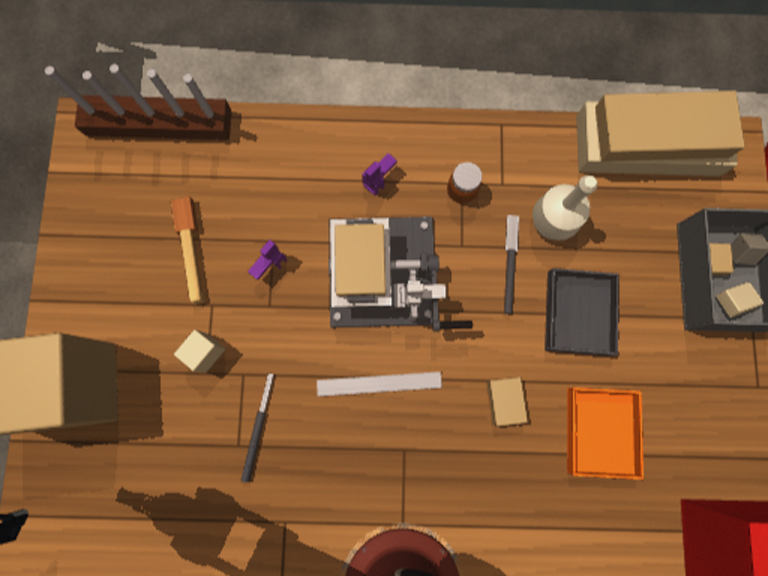

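View pics/scene0.png

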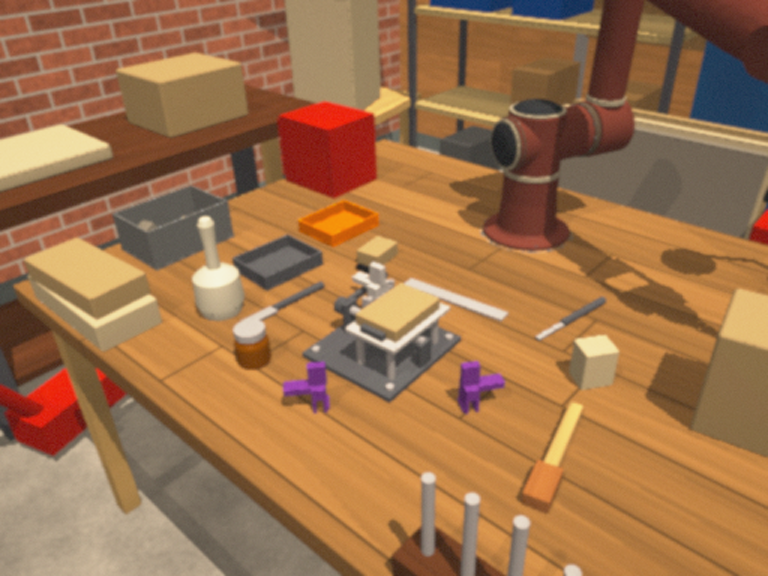

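Top view: lift at about (383,272) in the 1.5x picture, lever and bar (457,325) to image right (world −y), keeper tab (435,291), dark tray (583,313). The orange tray and the purple keepers are decoys. I'll cast rays for rough poses.

```bash
cat > h.py <<'E'
from plant import manip
import cv2,numpy as np
from scipy.spatial.transform import Rotation as R
def tool(s):
    T=np.eye(4);q=s['tool_rot'];T[:3,:3]=R.from_quat([q[1],q[2],q[3],q[0]]).as_matrix();T[:3,3]=s['tool_pos'];return T
def cam(n,s=None):
    c=manip.calibration(n);return c['mtx'],(c['T'] if n!='wrist' else tool(s)@c['T_tool_cam'])
def ray(C,uv,z):
    K,T=C;d=T[:3,:3]@np.linalg.solve(K,[uv[0],uv[1],1.]);o=T[:3,3];return o+d*(z-o[2])/d[2]
def proj(C,p):
    K,T=C;q=K@(T[:3,:3].T@(np.asarray(p)-T[:3,3]));return q[:2]/q[2]
def shot(n,f,k=1.5):
    s=manip.state();im=manip.grab_frame(n);cv2.imwrite(f'pics/{f}_raw.png',im);cv2.imwrite(f'pics/{f}.png',cv2.resize(im,None,fx=k,fy=k,interpolation=cv2.INTER_CUBIC));return s,im
E
python3 - <<'E'
from h import *
C=cam('top')
for n,uv,z in [('plUL',(331,217),.012),('plUR',(433,217),.012),('plLR',(437,327),.012),('plLL',(331,327),.012),('stone',(359,259),.115),('tab',(435,291),.136),('bar',(457,325),.062),('trayUL',(551,269),.035),('trayUR',(619,271),.035),('trayLR',(617,355),.035),('trayLL',(546,350),.035),('mallet',(561,215),.1),('rule',(379,384),0.005),('offc',(509,401),.035),('jar',(466,180),.07)]:
    print(n,ray(C,(uv[0]/1.5,uv[1]/1.5),z).round(3))
print(tool(manip.state()).round(3))
im=cv2.imread('pics/top_raw.png');cv2.imwrite('pics/crop.png',cv2.resize(im[130:250,205:425],None,fx=3.6,fy=3.6,interpolation=cv2.INTER_CUBIC))
E
```

```text
plUL [0.701 0.158 0.012]
plUR [ 0.707 -0.049  0.012]
plLR [ 0.482 -0.059  0.012]
plLL [0.477 0.148 0.012]
stone [0.589 0.093 0.115]
tab [ 0.53  -0.043  0.136]
bar [ 0.481 -0.091  0.062]
trayUL [ 0.599 -0.279  0.035]
trayUR [ 0.599 -0.412  0.035]
trayLR [ 0.434 -0.4    0.035]
trayLL [ 0.44  -0.265  0.035]
mallet [ 0.688 -0.281  0.1  ]
rule [0.369 0.052 0.005]
offc [ 0.343 -0.193  0.035]
jar [ 0.764 -0.107  0.07 ]
[[ 0.959 -0.001  0.285  0.178]
 [-0.285 -0.001  0.959  0.599]
 [-0.    -1.    -0.001  0.25 ]
 [ 0.     0.     0.     1.   ]]
```

View pics/crop.png

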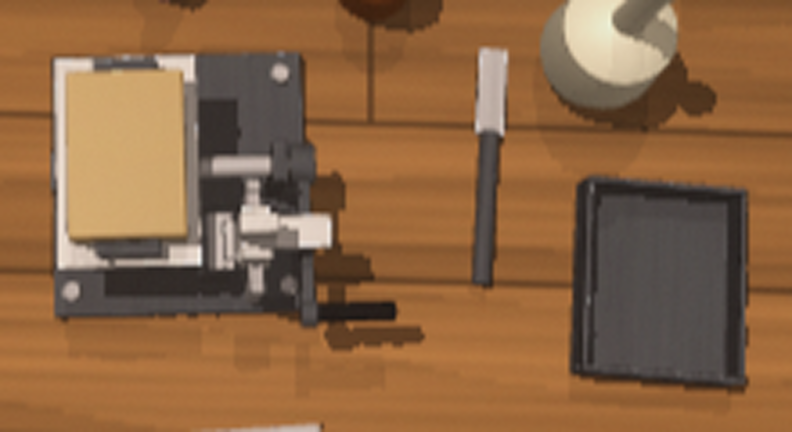

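The lift is near (0.593,0.018) with yaw about 2°, and its axes run close to the world's. The tray is near (0.518,−0.339) with yaw about −3°. Next I turn to align with the lift and move over the keeper to look.

Request:
apply_moves(
  moves=[
    [-1,0,0,0,0,8,0],
    [-1,0,0,0,0,8,0],
    [-1,0,0,0,0,8,0],
    [-1,0,0,0,0,8,0],
    [-1,0,0,0,0,8,0],
    [-1,0,0,0,0,8,0],
    [-1,0,0,0,0,8,0],
    [-1,0,0,0,0,8,0],
    [-1,0,0,0,0,8,0],
  ],
)

```text
time: 1.1
tool_pos: [0.1779, 0.5989, 0.2499]
tool_rot: [-0.505, 0.505, -0.495, 0.495]
contact_force: [-0.6, 0.1, -0.4]
gripper_width: 0.996
```

Request:
apply_moves(
  moves=[
    [-1,39,-3,20,0,0,0],
    [-1,39,-3,20,0,0,0],
    [-1,39,-3,20,0,0,0],
    [-1,39,-3,20,0,0,0],
    [-1,39,-3,20,0,0,0],
    [-1,39,-3,20,0,0,0],
    [-1,39,-3,20,0,0,0],
    [-1,39,-3,20,0,0,0],
    [-1,39,-3,20,0,0,0],
    [-1,39,-3,20,0,0,0],
    [-1,39,-3,20,0,0,0],
    [-1,39,-3,20,0,0,0],
    [-1,39,-3,20,0,0,0],
    [-1,39,-3,20,0,0,0],
    [-1,39,-3,20,0,0,0],
    [-1,39,-3,20,0,0,0],
    [-1,0,0,0,0,0,0],
    [-1,0,0,0,0,0,0],
    [-1,0,0,0,0,0,0],
  ],
)

```text
time: 3.0
tool_pos: [0.5133, -0.0159, 0.298]
tool_rot: [-0.506, 0.507, -0.494, 0.493]
contact_force: [-0.9, 0.7, 0.8]
gripper_width: 1.004
```

```bash
python3 - <<'E'
from h import *
s,im=shot('wrist','w1');print(tool(s).round(4),s['joint_pos'].round(3) if hasattr(s['joint_pos'],'round') else s['joint_pos'])
cv2.imwrite('pics/w1c.png',cv2.resize(im,None,fx=1.55,fy=1.55,interpolation=cv2.INTER_CUBIC))
E
```

```text
[[ 2.610e-02 -7.000e-04  9.997e-01  5.133e-01]
 [-9.997e-01  5.000e-04  2.610e-02 -1.590e-02]
 [-5.000e-04 -1.000e+00 -6.000e-04  2.980e-01]
 [ 0.000e+00  0.000e+00  0.000e+00  1.000e+00]] [-0.176 -0.241  1.809  0.     1.575 -0.202]
```

View pics/w1c.png

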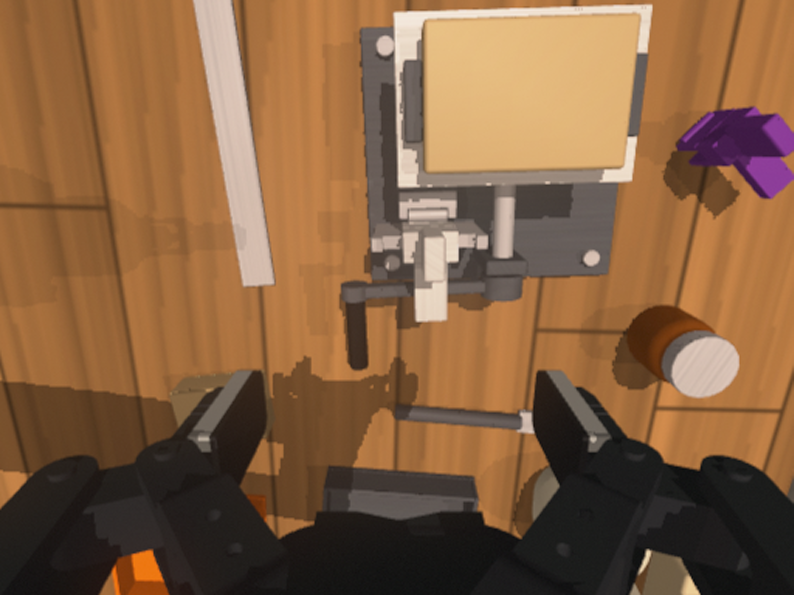

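Wrist view: tab top at about (435,257), tongue below it down to row 320, bar x 346–366 by y 300–368, stone top corners (425,20), (640,13), (627,168), (424,173).

```bash
python3 - <<'E'
from h import *
s=manip.state();C=cam('wrist',s);k=1.55
r=lambda u,v,z:ray(C,(u/k,v/k),z)
pl=[r(361,28,.012),r(373,277,.012),r(609,275,.012)];print('plate',np.round(pl,4))
st=[r(425,20,.115),r(640,13,.115),r(627,168,.115),r(424,173,.115)];print('stone',np.round(st,4),np.mean(st,0))
print('tab',r(435.5,257,.136)); print('bar',r(347,300,.07),r(358,364,.07))
print('yaw x edges',[np.degrees(np.arctan2(*(b-a)[[1,0]])) for a,b in((pl[1],pl[2]),(st[0],st[1]),(st[3],st[2]))])
im=cv2.imread('pics/w1_raw.png');cv2.imwrite('pics/w1d.png',cv2.resize(im[105:250,205:405],None,fx=4,fy=4,interpolation=cv2.INTER_CUBIC))
E
```

```text
plate [[ 0.4788  0.1499  0.012 ]
 [ 0.4905 -0.0548  0.012 ]
 [ 0.7082 -0.0469  0.012 ]]
stone [[0.5248 0.1321 0.115 ]
 [0.6511 0.1392 0.115 ]
 [0.6587 0.0511 0.115 ]
 [0.528  0.0445 0.115 ]] [0.59066494 0.09172132 0.115     ]
tab [ 0.53641869 -0.00612142  0.136     ]
bar [ 0.4727138  -0.05848402  0.07      ] [ 0.48163181 -0.11500287  0.07      ]
yaw x edges [np.float64(2.0629283888781758), np.float64(3.1905561450879363), np.float64(2.9190097092196248)]
```

View pics/w1d.png

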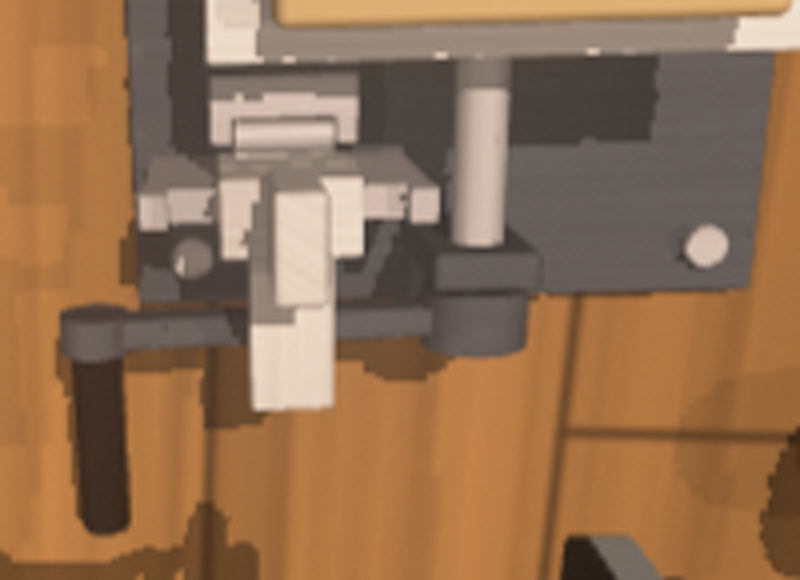

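Refined tab centre: (0.536,−0.007) with yaw about 2.5°, and the plate corner agrees within 1 mm. Descending and gripping.

Request:
apply_moves(
  moves=[
    [-1,-8.5,0,22.5,0,-1,0],
    [-1,0,25,0,0,0,0],
    [-1,0,30,0,0,0,0],
    [-1,0,30,0,0,0,0],
    [-1,0,30,0,0,0,0],
    [-1,0,30,0,0,0,0],
    [-1,0,20,0,0,0,0],
    [-1,0,15,0,0,0,0],
    [-1,0,0,0,0,0,0],
    [-1,0,0,0,0,0,0],
  ],
)

```text
time: 4.05
tool_pos: [0.5363, -0.007, 0.119]
tool_rot: [0.511, -0.511, 0.489, -0.489]
contact_force: [0.4, 0.4, -0.0]
gripper_width: 1.004
```

```bash
python3 - <<'E'
from h import *
s,im=shot('wrist','w2',1.55);print(tool(s).round(4),s['contact_force'])
E
```

```text
[[ 4.370e-02  9.000e-04  9.990e-01  5.363e-01]
 [-9.990e-01 -1.000e-04  4.370e-02 -7.000e-03]
 [ 2.000e-04 -1.000e+00  9.000e-04  1.190e-01]
 [ 0.000e+00  0.000e+00  0.000e+00  1.000e+00]] [ 0.3840688   0.40962969 -0.03486914]
```

View pics/w2.png

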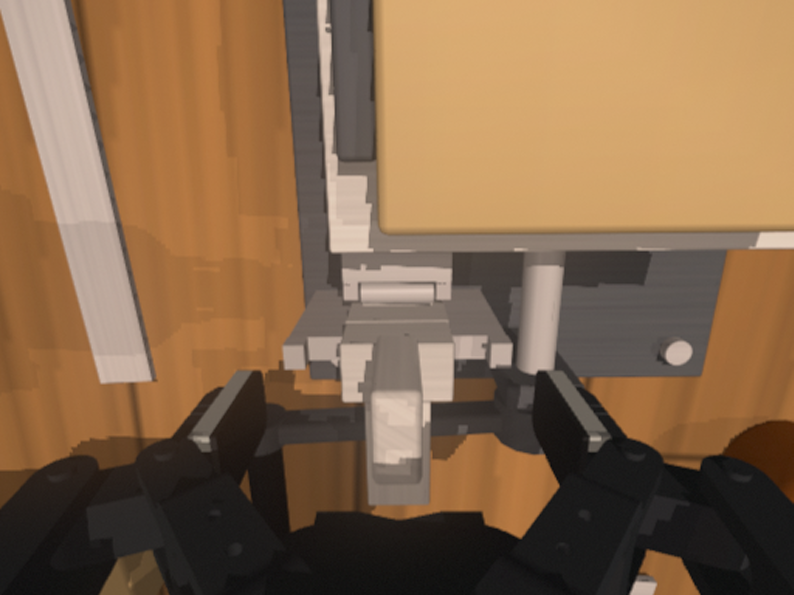

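The tab (col 396) is centred between the fingers (about 400). Closing, then pulling straight up.

Request:
apply_moves(
  moves=[
    [1,0,0,0,0,0,0],
    [1,0,0,0,0,0,0],
    [1,0,0,0,0,0,0],
    [1,0,0,0,0,0,0],
    [1,0,0,0,0,0,0],
    [1,0,0,0,0,0,0],
    [1,0,0,0,0,0,0],
    [1,0,0,0,0,0,0],
    [1,0,0,0,0,0,0],
    [1,0,0,0,0,0,0],
  ],
)

```text
time: 5.1
tool_pos: [0.5361, -0.0076, 0.1185]
tool_rot: [0.511, -0.511, 0.489, -0.489]
contact_force: [-1.2, 0.7, 2.2]
gripper_width: 0.158
```

Request:
apply_moves(
  moves=[
    [1,0,-3,0,0,0,0],
    [1,0,-3,0,0,0,0],
    [1,0,-3,0,0,0,0],
    [1,0,-3,0,0,0,0],
    [1,0,-4,0,0,0,0],
    [1,0,-5,0,0,0,0],
    [1,0,-8,0,0,0,0],
    [1,0,-10,0,0,0,0],
    [1,0,-10,0,0,0,0],
    [1,0,-10,0,0,0,0],
    [1,0,-20,0,0,0,0],
    [1,0,-20,0,0,0,0],
    [1,0,-20,0,0,0,0],
    [1,0,0,0,0,0,0],
  ],
)

```text
time: 6.5
tool_pos: [0.5379, -0.0077, 0.2418]
tool_rot: [0.512, -0.509, 0.487, -0.491]
contact_force: [0.2, -0.4, -1.2]
gripper_width: 0.161
```

```bash
python3 - <<'E'
from h import *
s,im=shot('wrist','w3',1.5);s2,t=shot('top','t3',1)
print(tool(s).round(4),s['contact_force'],s['gripper_width'])
C=cam('top');k=3.6
# tray corners: dark mask in neighbourhood
im=cv2.imread('pics/top_raw.png');sub=im[165:245,355:425]
m=(sub.max(2)<95).astype(np.uint8);m=cv2.morphologyEx(m,cv2.MORPH_OPEN,np.ones((5,5)))
c=max(cv2.findContours(m,0,2)[0],key=cv2.contourArea);b=cv2.boxPoints(cv2.minAreaRect(c))+[355,165]
print(b*1.5);p=np.array([ray(C,q,.03) for q in b]);print(p.round(3),p.mean(0))
cv2.imwrite('pics/v3.png',np.hstack([cv2.resize(im,(0,0),fx=1,fy=1)[100:290,205:435],cv2.imread('pics/t3_raw.png')[100:290,205:435],cv2.resize(cv2.imread('pics/w3_raw.png')[140:,100:420],(262,190))[:, :262]]))
E
```

```text
[[ 0.0429  0.0074  0.9991  0.5379]
 [-0.9991 -0.0011  0.0429 -0.0077]
 [ 0.0014 -1.      0.0073  0.2418]
 [ 0.      0.      0.      1.    ]] [ 0.16528561 -0.39313283 -1.23797162] 0.16141562981750776
[[546. 270.]
 [618. 270.]
 [618. 357.]
 [546. 357.]]
[[ 0.598 -0.271  0.03 ]
 [ 0.602 -0.413  0.03 ]
 [ 0.431 -0.404  0.03 ]
 [ 0.428 -0.266  0.03 ]] [ 0.51453725 -0.33826446  0.03      ]
```

View pics/v3.png

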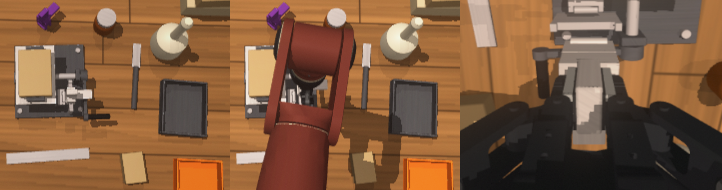

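The keeper is held (gap about 13.7 mm) and well clear of the rail. Carrying it to the tray.

Request:
apply_moves(
  moves=[
    [1,30,0,-3,0,0,0],
    [1,36,0,-4,0,0,0],
    [1,36,0,-4,0,0,0],
    [1,36,0,-4,0,0,0],
    [1,36,0,-4,0,0,0],
    [1,36,0,-4,0,0,0],
    [1,36,0,-4,0,0,0],
    [1,36,0,-4,0,0,0],
    [1,38,0,-3,0,0,0],
    [1,0,0,0,0,0,0],
    [1,0,0,0,0,0,0],
    [1,0,30,0,0,0,0],
    [1,0,30,0,0,0,0],
    [1,0,30,0,0,0,0],
    [1,0,20,0,0,0,0],
    [1,0,0,0,0,0,0],
    [1,0,0,0,0,0,0],
  ],
)

```text
time: 8.3
tool_pos: [0.5157, -0.3275, 0.127]
tool_rot: [0.511, -0.511, 0.489, -0.488]
contact_force: [0.1, -0.6, -1.8]
gripper_width: 0.155
```

```bash
python3 - <<'E'
from h import *
s,im=shot('wrist','w4',1.5);print(tool(s).round(4),s['contact_force'],s['gripper_width'])
E
```

```text
[[ 4.400e-02 -9.000e-04  9.990e-01  5.157e-01]
 [-9.990e-01  9.000e-04  4.400e-02 -3.275e-01]
 [-1.000e-03 -1.000e+00 -9.000e-04  1.270e-01]
 [ 0.000e+00  0.000e+00  0.000e+00  1.000e+00]] [ 0.11414268 -0.56766223 -1.7534036 ] 0.1546051209442634
```

View pics/w4.png

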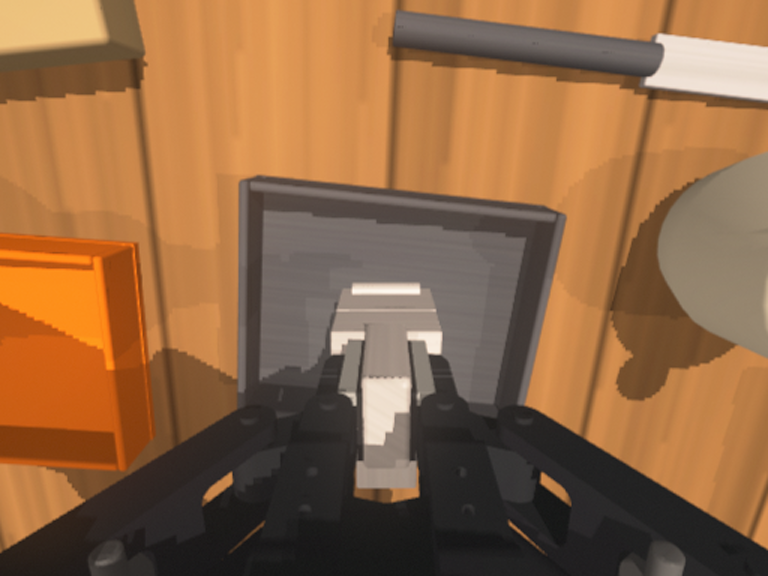

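Tray below, orange one to the left; the keeper is well inside the walls (+y wall at about y=−0.27). Lowering and releasing.

Request:
apply_moves(
  moves=[
    [1,0,15,0,0,0,0],
    [1,0,15,0,0,0,0],
    [1,0,10,0,0,0,0],
    [1,0,5,0,0,0,0],
    [1,0,3,0,0,0,0],
    [1,0,2,0,0,0,0],
    [1,0,0,0,0,0,0],
    [1,0,0,0,0,0,0],
  ],
)

```text
time: 9.15
tool_pos: [0.516, -0.3289, 0.0778]
tool_rot: [0.511, -0.511, 0.489, -0.49]
contact_force: [0.1, -0.1, -1.3]
gripper_width: 0.157
```

```bash
python3 - <<'E'
from h import *
s=manip.state();print(s['tool_pos'],s['contact_force'],s['gripper_width'])
E
```

```text
[ 0.51601543 -0.3289219   0.07782886] [ 0.07927757 -0.12917871 -1.25920508] 0.1569987605460878
```

Request:
apply_moves(
  moves=[
    [1,0,1.5,0,0,0,0],
    [1,0,0,0,0,0,0],
    [0.4,0,0,0,0,0,0],
    [0,0,0,0,0,0,0],
    [-0.5,0,0,0,0,0,0],
    [-1,0,0,0,0,0,0],
    [-1,0,0,0,0,0,0],
    [-1,0,0,0,0,0,0],
    [-1,0,0,0,0,0,0],
    [-1,0,-10,0,0,0,0],
    [-1,0,-20,0,0,0,0],
    [-1,0,-30,0,0,0,0],
    [-1,0,-40,0,0,0,0],
    [-1,0,-40,0,0,0,0],
    [-1,0,0,0,0,0,0],
    [-1,0,0,0,0,0,0],
  ],
)

```text
time: 10.75
tool_pos: [0.5164, -0.3293, 0.2183]
tool_rot: [0.511, -0.51, 0.488, -0.491]
contact_force: [-0.4, 0.5, -1.1]
gripper_width: 1.0
```

```bash
python3 - <<'E'
from h import *
s,im=shot('wrist','w5',1.5);print(tool(s).round(4),s['contact_force'],s['gripper_width'])
E
```

```text
[[ 0.0428  0.0031  0.9991  0.5164]
 [-0.9991 -0.0026  0.0428 -0.3293]
 [ 0.0027 -1.      0.003   0.2183]
 [ 0.      0.      0.      1.    ]] [-0.36698198  0.50075567 -1.09893472] 1.000299674479298
```

View pics/w5.png

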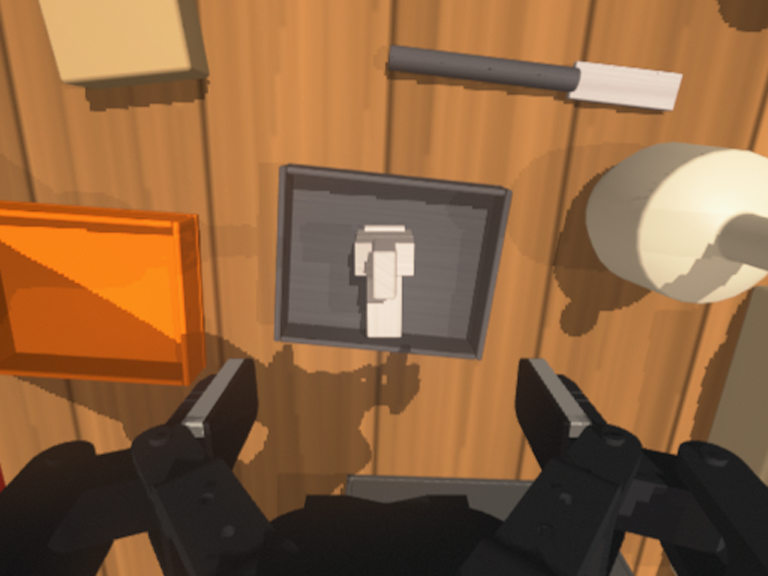

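The keeper stands upright in the tray, clear of the walls, let go. Moving above the bar and triangulating its height.

Request:
apply_moves(
  moves=[
    [-1,0,-20,0,0,0,0],
    [-1,-40,-5,-5,0,0,0],
    [-1,-40,-5,-5,0,0,0],
    [-1,-41,-5,-5,0,0,0],
    [-1,-41,-5,-5,0,0,0],
    [-1,-41,0,-4,0,0,0],
    [-1,-40,0,-3,0,0,0],
    [-1,0,0,0,0,0,0],
    [-1,0,0,0,0,0,0],
  ],
)

```text
time: 11.7
tool_pos: [0.4776, -0.0863, 0.2541]
tool_rot: [-0.51, 0.512, -0.489, 0.488]
contact_force: [-0.2, 0.3, -0.1]
gripper_width: 1.0
```

```bash
python3 - <<'E'
from h import *
s,im=shot('wrist','w6',1.55);print(tool(s).round(4),s['contact_force'],s['gripper_width'])
o=np.array([.5946,.0208,0]);Rz=R.from_euler('z',2.5,degrees=True).as_matrix()
C=cam('wrist',s);Ct=cam('top')
for a in(0,.1,.2):
    p=o+Rz@[-.12*np.cos(a),-.103,.06+.12*np.sin(a)];print(a,p.round(4),'w6 px(x1.55)',proj(C,p)*1.55,'top',proj(Ct,p))
print('top seen 304.3 216.4')
E
```

```text
[[ 4.460e-02 -2.600e-03  9.990e-01  4.776e-01]
 [-9.990e-01  4.000e-04  4.460e-02 -8.630e-02]
 [-5.000e-04 -1.000e+00 -2.600e-03  2.541e-01]
 [ 0.000e+00  0.000e+00  0.000e+00  1.000e+00]] [-0.17417498  0.3146249  -0.0757082 ] 1.0003239218664095
0 [ 0.4792 -0.0873  0.06  ] w6 px(x1.55) [401.45990929 260.53416147] top [303.11827689 217.20759567]
0.1 [ 0.4798 -0.0873  0.072 ] w6 px(x1.55) [402.38499776 264.59318941] top [303.65732528 216.45624014]
0.2 [ 0.4816 -0.0872  0.0838] w6 px(x1.55) [405.18922974 268.91850924] top [304.18503981 215.26157396]
top seen 304.3 216.4
```

View pics/w6.png

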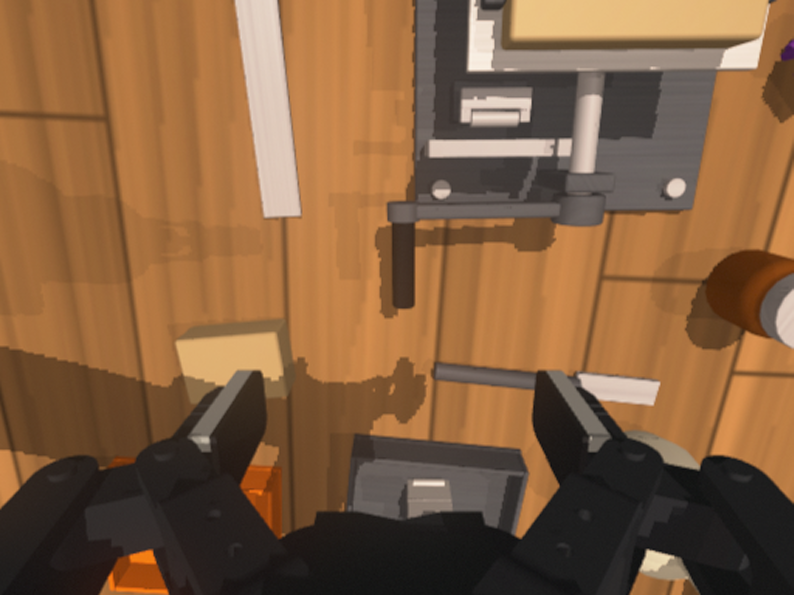

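Bar middle is at (403,265), which matches angle ≈0.1 (bar z ≈ 0.072). Descending and gripping.

Request:
apply_moves(
  moves=[
    [-1,1,20,2,0,0,0],
    [-1,0,30,0,0,0,0],
    [-1,0,30,0,0,0,0],
    [-1,0,30,0,0,0,0],
    [-1,0,30,0,0,0,0],
    [-1,0,25,0,0,0,0],
    [-1,0,17,0,0,0,0],
    [-1,0,0,0,0,0,0],
    [1,0,0,0,0,0,0],
    [1,0,0,0,0,0,0],
    [1,0,0,0,0,0,0],
    [1,0,0,0,0,0,0],
    [1,0,0,0,0,0,0],
    [1,0,0,0,0,0,0],
    [1,0,0,0,0,0,0],
    [1,0,0,0,0,0,0],
    [1,0,0,0,0,0,0],
    [1,0,0,0,0,0,0],
  ],
)

```text
time: 13.55
tool_pos: [0.48, -0.0881, 0.0737]
tool_rot: [-0.51, 0.511, -0.489, 0.489]
contact_force: [-5.1, -1.8, 2.7]
gripper_width: 0.163
```

```bash
python3 - <<'E'
from h import *
s=manip.state();T=tool(s);print(T.round(4),s['contact_force'],s['gripper_width'])
o=np.array([.5946,.0208,0]);Rz=R.from_euler('z',2.5,degrees=True).as_matrix()
l=Rz.T@(T[:3,3]-o);print('tcp in lift',l)
a0=np.arcsin(0.1) if 0 else np.arctan2(l[2]-.06,-l[0])
print('a0',a0,'r',np.hypot(l[0],l[2]-.06))
A=np.linspace(a0,1.571,19);P=np.c_[-.12*np.cos(A),0*A,.12*np.sin(A)];
D=np.diff(P,axis=0)@(Rz.T)@T[:3,:3]*1000;print(D.round(1).tolist(),A.round(2))
E
```

```text
[[ 4.300e-02 -1.000e-03  9.991e-01  4.800e-01]
 [-9.991e-01 -4.000e-04  4.300e-02 -8.810e-02]
 [ 4.000e-04 -1.000e+00 -1.000e-03  7.370e-02]
 [ 0.000e+00  0.000e+00  0.000e+00  1.000e+00]] [-5.07622837 -1.8263379   2.71461336] 0.16310733794323085
tcp in lift [-0.11919754 -0.10384654  0.07374032]
a0 0.11476699941396347 r 0.11998687263070568
[[0.0, -9.6, 1.5], [0.0, -9.4, 2.3], [0.0, -9.2, 3.0], [0.0, -9.0, 3.8], [0.0, -8.6, 4.5], [0.0, -8.2, 5.1], [-0.0, -7.8, 5.8], [-0.0, -7.3, 6.4], [-0.0, -6.8, 7.0], [-0.0, -6.2, 7.5], [-0.0, -5.5, 8.0], [-0.0, -4.9, 8.4], [-0.0, -4.2, 8.8], [-0.0, -3.5, 9.1], [-0.0, -2.7, 9.3], [-0.0, -2.0, 9.5], [-0.0, -1.2, 9.6], [-0.0, -0.4, 9.7]] [0.11 0.2  0.28 0.36 0.44 0.52 0.6  0.68 0.76 0.84 0.92 1.   1.09 1.17
 1.25 1.33 1.41 1.49 1.57]
```

Request:
apply_moves(
  moves=[
    [1,0,-4.8,0.8,0,0,0],
    [1,0,-4.8,0.8,0,0,0],
    [1,0,-4.7,1.1,0,0,0],
    [1,0,-4.7,1.1,0,0,0],
    [1,0,-4.6,1.5,0,0,0],
    [1,0,-4.6,1.5,0,0,0],
    [1,0,0,0,0,0,0],
    [1,0,0,0,0,0,0],
  ],
)

```text
time: 14.35
tool_pos: [0.4845, -0.0878, 0.1004]
tool_rot: [-0.509, 0.513, -0.491, 0.487]
contact_force: [-8.6, -4.9, -3.2]
gripper_width: 0.163
```

```bash
python3 - <<'E'
from h import *
s,im=shot('wrist','w7',1.5);T=tool(s);print(s['contact_force'],s['gripper_width'])
o=np.array([.5946,.0208,0]);Rz=R.from_euler('z',2.5,degrees=True).as_matrix()
l=Rz.T@(T[:3,3]-o);print(l,np.arctan2(l[2]-.06,-l[0]),np.hypot(l[0],l[2]-.06))
E
```

```text
[-8.56608604 -4.890271   -3.21758594] 0.16264950838006592
[-0.11469711 -0.10373101  0.10043408] 0.3389262052071418 0.12161554617462897
```

View pics/w7.png

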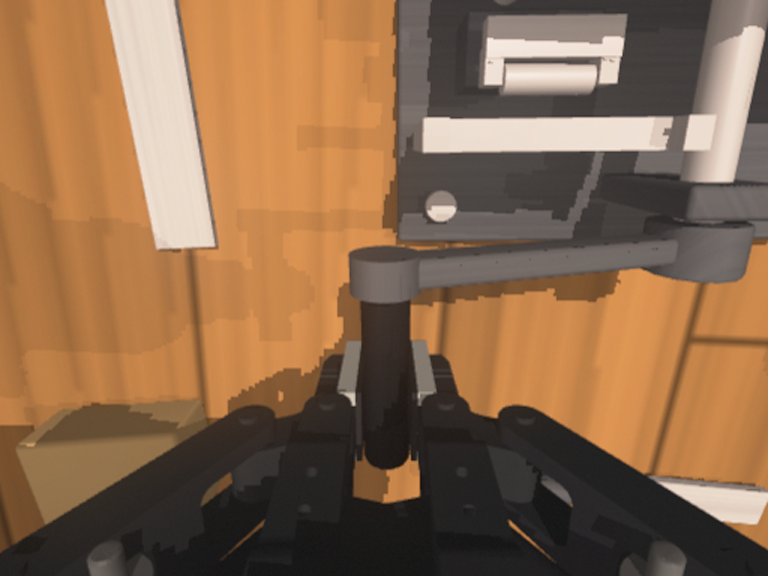

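The bar is firmly between the pads and the lever is rising. Continuing along the arc.

Request:
apply_moves(
  moves=[
    [1,0,-9,3.8,0,0,0],
    [1,0,-8.6,4.5,0,0,0],
    [1,0,-8.2,5.1,0,0,0],
    [1,0,-7.8,5.8,0,0,0],
    [1,0,-7.3,6.4,0,0,0],
    [1,0,-6.8,7,0,0,0],
    [1,0,-6.2,7.5,0,0,0],
    [1,0,-5.5,8,0,0,0],
    [1,0,-4.9,8.4,0,0,0],
    [1,0,-4.2,8.8,0,0,0],
    [1,0,0,0,0,0,0],
    [1,0,0,0,0,0,0],
  ],
)

```text
time: 15.6
tool_pos: [0.5516, -0.0846, 0.1795]
tool_rot: [-0.51, 0.512, -0.49, 0.488]
contact_force: [-28.7, 4.3, 38.8]
gripper_width: 0.158
```

```bash
cat > chk.py <<'E'
from h import *
s=manip.state();T=tool(s);print(s['contact_force'],s['gripper_width'])
o=np.array([.5946,.0208,0]);Rz=R.from_euler('z',2.5,degrees=True).as_matrix()
l=Rz.T@(T[:3,3]-o);print(l,np.arctan2(l[2]-.06,-l[0]),np.hypot(l[0],l[2]-.06))
print('to top, tool mm',T[:3,:3].T@Rz@(np.array([0,l[1],.18])-l)*1000)
E
python3 chk.py
```

```text
[-28.67590046   4.33171472  38.8347652 ] 0.1577859111024662
[-0.04760182 -0.10337665  0.17952504] 1.1917924747123008 0.12865522565840526
to top, tool mm [-3.25517777e-02 -6.87491065e-01  4.75992095e+01]
```

The arm is pushed 9 mm above its commanded height with 39 N outward. The bar evidently sits about 9 mm below the TCP in the pads (the lever started nearer 0.04 rad), so the path must be raised by 9 mm. Relieving that first.

Request:
apply_moves(
  moves=[
    [1,0,-3,0,0,0,0],
    [1,0,-3,0,0,0,0],
    [1,0,-3,0,0,0,0],
    [1,0,0,0,0,0,0],
    [1,0,0,0,0,0,0],
  ],
)

```text
time: 16.1
tool_pos: [0.5513, -0.0844, 0.18]
tool_rot: [-0.51, 0.511, -0.49, 0.488]
contact_force: [-6.8, -0.9, 4.1]
gripper_width: 0.159
```

```bash
python3 chk.py
```

```text
[-6.83536164 -0.86519083  4.13591439] 0.1592610445986069
[-0.0478277  -0.1031678   0.18004283] 1.191651092096921 0.12921985137524575
to top, tool mm [-0.05297529 -0.11542475 47.82754753]
```

Request:
apply_moves(
  moves=[
    [1,0,-3.5,9.2,0,0,0],
    [1,0,-2.8,9.4,0,0,0],
    [1,0,-2,9.6,0,0,0],
    [1,0,-1,7,0,0,0],
    [1,0,-0.5,6,0,0,0],
    [1,0,-0.3,4.6,0,0,0],
    [1,0,0,2,0,0,0],
    [1,0,0,0,0,0,0],
    [1,0,0,0,0,0,0],
    [1,0,0,0,0,0,0],
    [1,0,0,0,0,0,0],
  ],
)

```text
time: 17.2
tool_pos: [0.5985, -0.0819, 0.1928]
tool_rot: [-0.51, 0.512, -0.491, 0.487]
contact_force: [-13.3, 1.0, 14.9]
gripper_width: 0.162
```

```bash
python3 chk.py; python3 - <<'E'
from h import *
s,im=shot('wrist','w8',1.1);shot('scene','s8',1)
cv2.imwrite('pics/v8.png',np.hstack([cv2.resize(im[:,60:452],None,fx=1,fy=1),cv2.resize(cv2.imread('pics/s8_raw.png')[120:300,110:310],(400,384))]))
E
```

```text
[-13.30970916   1.00321319  14.88188814] 0.1623448697855172
[-0.00057245 -0.10272956  0.19277873] 1.5664850575799103 0.13277996778391965
to top, tool mm [ 0.02932688 12.77531059  0.64367206]
```

View pics/v8.png

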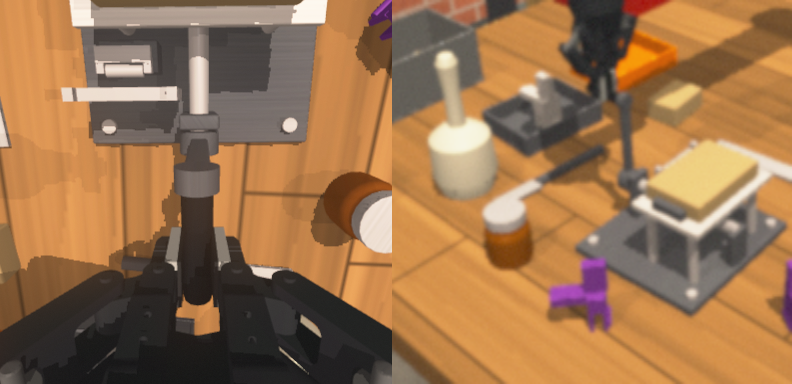

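The lever stands upright: its arm lines up with the shaft in the wrist view, and the TCP is within 1 mm of the shaft axis in x. The keeper stands in the dark tray. Relieving the remaining 15 N vertical load, then settling.

Request:
apply_moves(
  moves=[
    [1,0,-2,0,0,0,0],
    [1,0,-1,0,0,0,0],
    [1,0,0,0,0,0,0],
    [1,0,0,0,0,0,0],
    [1,0,0,0,0,0,0],
    [1,0,0,0,0,0,0],
    [1,0,0,0,0,0,0],
    [1,0,0,0,0,0,0],
  ],
)

```text
time: 18.1
tool_pos: [0.5982, -0.0818, 0.1929]
tool_rot: [-0.51, 0.512, -0.491, 0.487]
contact_force: [-9.4, 1.0, 3.8]
gripper_width: 0.156
```

```bash
python3 chk.py; python3 - <<'E'
from h import *
s,im=shot('wrist','w9',1.5);print(np.abs(s['joint_vel']).max())
C=cam('wrist',s);o=np.array([.5946,.0208,0]);Rz=R.from_euler('z',2.5,degrees=True).as_matrix()
for a in(1.41,1.571,1.73):print(a,[proj(C,o+Rz@[-.12*np.cos(a),y,.06+.12*np.sin(a)])[0].round(1) for y in(-.074,-.103)])
g=im.max(2)
for v in(190,230,250,270):
    r=np.where(g[v,225:290]<60)[0]+225;print(v,r.min() if len(r) else None,r.max() if len(r) else None)
E
```

```text
[-9.39769634  1.01860643  3.84676122] 0.1564735725893017
[-0.00086981 -0.10270197  0.19290989] 1.564252051694103 0.1329127332028747
to top, tool mm [ 0.03400853 12.90408261  0.9514467 ]
0.001998476252312624
1.41 [np.float64(219.5), np.float64(221.6)]
1.571 [np.float64(258.9), np.float64(258.8)]
1.73 [np.float64(297.8), np.float64(295.6)]
190 None None
230 242 272
250 239 275
270 225 289
```

```bash
python3 -c "
from plant import manip
print(manip.job_done());s=manip.state();print(s['time'],s['tool_pos'],s['contact_force'],s['gripper_width'])"
```

```text
the job is handed in; nothing more can be done
None
the job is handed in; nothing more can be done
```

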